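Clear the stirring stick and lift the tray of paint tins

TASK

A stirring stick was left lying across the two paint tins in the plywood carrying tray, right over its handle. Take the stick off and lay it flat on the bench clear of the tray, without dropping it; then pick the tray up by its handle with both tins standing in it, to at least 10 cm above the bench, and hold it there level and still for two seconds, finishing while you still hold it in the air. Keep the tray and the tins from tipping on the way and leave the brush jar, the big tin, the tape roll and the sanding block where they are.

Things in the scene. Friction and masses are not known exactly. Their poses are not given: they have to be found in the camera images.
- tray: Open plywood carrying tray, 252 mm long (its x) by 90 mm wide (its y), rim 28 mm high, floor and walls 6 mm thick, 0.3 kg, loose on the bench (bench top z = 0), at yaw 0.6 to 2.54 rad. Origin: centre of its underside; z up. A bar handle on two posts stands in its middle.
- tray_handle (a point): Centre of the handle bar, 65 mm above the tray's underside; axes as the tray. The bar runs along x: 82 mm long, 12 mm wide (pinch it across y), 18 mm high, its top 74 mm above the tray's underside; posts 6 mm thick, 22 mm wide at x = -38 and +38 mm leave 70 mm of bar free.
- tin_a: Closed cylindrical paint tin, 66 mm diameter, 75 mm high, 0.15 to 0.26 kg, standing loose on the tray's floor about 80 mm from the handle's middle towards the tray's +x end, its top 81 mm above the bench. Origin: centre of its underside, z up.
- tin_b: A tin like tin_a, but perhaps of another weight, about 80 mm from the handle's middle towards the tray's -x end.
- stick: Flat wooden stirring stick, 212 mm long (its x, from -97 to +115 mm), 36 mm wide (its y), 8 mm thick, 45 g, one end rounded. It lies flat on both tins (underside 81 mm above the bench, 7 mm over the handle bar), roughly along the tray's length. Origin: on its underside, 9 mm from mid-length; z up.
- stick_mid (a point): Centre of the stick (mid-length, mid-width, mid-thickness), axes as the stick; 4 mm above the bench when the stick lies flat on it.
- brush_jar: Bystander: white jar, 76 mm diameter, 95 mm high, with three brushes standing up to 185 mm, at the left of the bench. Origin: centre of its underside.
- spare_tin: Bystander: bigger paint tin, 86 mm diameter, 95 mm high, at the right of the bench. Origin: centre of its underside.
- tape_roll: Bystander: roll of paper tape lying flat, 100 mm diameter, 25 mm high, near left. Origin: centre of its underside.
- sanding_block: Bystander: cork sanding block with a wooden back, 110 x 62 x 38 mm, near right. Origin: centre of its underside.

How it is judged (in metres and radians):
On the way, in this order (a step that is already met when the one before it is completed fails the run):
1. the stick lies flat on the bench, let go and clear of the tray, while the tray still stands on the bench with both tins in it (height (world z) of stick_mid below 0.012 m and contact force between stick and the fingers below 0.1 N and contact force between stick and tray below 0.1 N and linear speed of stick below 0.03 m/s and height (world z) of tray below 0.01 m and z of tin_a in the frame of tray between -0.005 and 0.02 m and angle between each of tin_a, tin_b's own z axis and vertical below 0.15 rad and distance between each of tin_a, tin_b and tray below 0.1 m and z of tin_b in the frame of tray between -0.005 and 0.02 m), for 0.2 s.
2. the tray, held by its handle at least 10 cm (9.5 cm counts) above the bench, is level and still for 1 s (height (world z) of tray above 0.095 m and angle between tray's own z axis and vertical below 0.1 rad and linear speed of tray below 0.03 m/s and angular speed of tray below 0.2 rad/s and contact force between tray and the fingers above 2 N and distance between the grasp point and tray_handle below 0.05 m), for 1 s.
At the end, for the whole second after the job is handed in: Tray underside over 95 mm above the bench, within 0.10 rad of level, under 30 mm/s and 0.2 rad/s, held by the fingers within 50 mm of the bar's middle, on nothing else; both tins upright on its floor; stick flat on the bench (centre below 12 mm), let go, clear of the tray (all of step 2 and height (world z) of stick_mid below 0.012 m and contact force between stick and the fingers below 0.1 N and contact force between stick and tray below 0.1 N and z of tin_a in the frame of tray between -0.005 and 0.02 m and angle between each of tin_a, tin_b's own z axis and vertical below 0.15 rad and distance between each of tin_a, tin_b and tray below 0.1 m and z of tin_b in the frame of tray between -0.005 and 0.02 m and contact force between tray and brush_jar below 0.1 N and contact force between tray and spare_tin below 0.1 N and contact force between tray and tape_roll below 0.1 N and contact force between tray and sanding_block below 0.1 N); the arm keeps its last pose, push and grip.
It fails at once if the tray tips by more than 15 degrees (angle between tray's own z axis and vertical above 0.26 rad).
It fails at once if a tin in the tray tips by more than 20 degrees (angle between any of tin_a, tin_b's own z axis and vertical above 0.35 rad).
It fails at once if the stick is dropped or flung: it moves faster than 0.7 m/s while the fingers do not hold it (contact force between stick and the fingers below 0.05 N and linear speed of stick above 0.7 m/s).
It fails at once if a bystander (jar, big tin, tape roll, sanding block) is moved by more than 30 mm (distance of any of brush_jar, spare_tin, tape_roll, sanding_block from where it was at the start of the episode above 0.03 m).
It also fails if it takes over 58 s, if anything falls off the work surface, if the arm or the gripper's body presses on something with over 40 N, if the wrist force passes 120 N, or if a joint passes its speed limit or range.

ROBOT

A 6-joint arm with a two-finger parallel gripper is mounted at the origin on the work surface. World frame = base frame: x ahead of the robot, y to its left, z up, the work surface at z = 0. Lengths are in mm, angles in rad, forces in N, time in s.
With the tool pointing down it reaches from about 275 to 750 mm from the base axis. Payload 10.2 kg.
Tool frame: the origin (TCP) lies at the very end of the fingers, on their centre line; the grasp point (between the pads) lies 19 mm behind it; z points along the fingers, y is the direction in which the jaws open and shut (so a half turn about z gives the same grasp; the last joint's range is limited). The gripper opens to 88 mm and grips with 3 to 60 N. Pads are 18 mm wide; open, the fingers measure 123 mm over their backs; the gripper's body (75 mm by 187 mm) begins 45 mm behind the grasp point.
Start: joints at [0.971, 0.313, 1.498, -0, 1.331, -0.223], TCP at [193.185, 488.171, 238.72] pointing down, gripper open.
Joint ranges: [-2.94, 2.94], [-0.97, 2.17], [0.19, 2.56], [-1.23, 4.37], [0.02, 3.11], [-2.88, 2.88]. Speed limits (rad/s): [2.39, 2.39, 3.01, 3.14, 3.14, 3.14].

INTERFACE

Orientations are given as [roll, pitch, yaw] about the fixed x, y, z axes, in that order (R = Rz(yaw) Ry(pitch) Rx(roll)).
In Python, from rig import env gives the robot as it stands.
- The arm moves only by the tool arm_command, never from a script. Its argument "motion" is a list of rows, each an object of numbers: "dx", "dy", "dz": the shift along the tool's x, y, z in cm; "spin": the turn about the tool's z in degrees. In form: [{"dx": .., "dy": .., "dz": .., "spin": ..}, ...]. A call has 1 to 20 rows; each row shifts and turns the commanded pose from where the row before left it, along the tool's axes as they then stand; what a row does not reach is not made up. A row lasts 1/8 s, in which the tool goes at most 62.5 mm and 10.7 degrees, less where a joint would pass 70% of its speed; a pose out of reach is approached as far as the arm can. A call with a gripper value outside its range is refused whole. "jaw" is the finger opening in cm, from 0 to 8.81, set as the call begins (left out, the last holds). The fingers move at their own pace and stop on an object; "squeeze" is the grip in N (left out, the last holds). Time passes only in rows, so rows that do not move let the fingers close. It gives the time, the measured TCP pose, the force and the opening at its end, in the units of the state.
- env.get_state(): the state, without advancing time (a new reading comes with each control period).
- env.get_image(name): name is "scene" or "top" or "wrist"; returns (picture, depth): 480x640x3 uint8, red, green, blue; 480x640 float32, mm along the optical axis (not along the pixel's ray), 0 where there is no reading.
- env.camera_info(name): a dict with "fx", "fy", "cx", "cy" (pixels), "k1" (the pictures are not rectified: a ray, as slopes to the right and down, at radius r is drawn at 1 + k1 r^2 times it, then the intrinsics apply), "origin" and "rotation" of the camera in the world. Camera axes: x right, y down, z forward; pixel columns grow to the right and rows downward; lengths in mm; the calibration is good to about 2 mm. A picture is of the moment at which its call begins: read the wrist's pose just before it. camera_info takes no time and is no camera call; for the wrist camera it gives the pose at the moment of the call.
- env.finish_job(): hands the job in, once; it reports no verdict.
The state is a dict: "t": time; "joint_pos": joint angles; "joint_velocities": joint speeds; "tau": joint torques, N m; "eef_pos": TCP position; "tool_rot": TCP orientation; "wrist_force": force on the tool from outside, world axes, zero at the start; "wrist_torque": the same for the moment, N m; "gripper_width": finger opening in mm.
Only numpy, scipy, OpenCV 4.12 (cv2) and the standard library are available. Lean on these libraries where they do the work, as an engineer would, in place of code of your own. Each camera call takes 0.05 s, during which the arm holds its last target.

## Working session

There is one attempt and no reset: what is moved stays moved. The work goes in short steps, Python scripts to look and compute and a tool call to move; the robot and the scene stay as the last step left them, time stands still between calls to the robot, and variables do not carry over. Pictures are saved under pics/ and viewed, and the job is handed in when it is done.

Besides the shell and the picture viewer there is one more tool, called after "Call:" as name([rows], argument=value, ...), one row to a line, values as JSON. arm_command: Moves the arm, as the interface text tells. Its arguments: {"type":"object","properties":{"motion":{"type":"array","items":{"type":"object","properties":{"dx":{"type":"number"},"dy":{"type":"number"},"dz":{"type":"number"},"spin":{"type":"number"}}}},"jaw":{"type":"number"},"squeeze":{"type":"number"}},"required":["motion"]}

```bash
mkdir -p pics; ls
cat > h.py <<'E'
import numpy as np,cv2
from rig import env
def grab(n,tag):
    ci=env.camera_info(n); im,d=env.get_image(n)
    cv2.imwrite(f'pics/{tag}.png',im[:,:,::-1]); np.savez(f'pics/{tag}.npz',im=im,d=d,**{k:np.array(v) for k,v in ci.items() if k in('fx','fy','cx','cy','k1','origin','rotation')})
    return im,d,ci
def load(tag):
    z=np.load(f'pics/{tag}.npz'); return z['im'],z['d'],z
def rays(px,ci):
    px=np.asarray(px,float).reshape(-1,1,2)
    K=np.array([[ci['fx'],0,ci['cx']],[0,ci['fy'],ci['cy']],[0,0,1]],float)
    return cv2.undistortPoints(px,K,np.array([float(ci['k1']),0,0,0]))[:,0]
def onplane(px,ci,z):
    s=rays(px,ci); R=np.array(ci['rotation']);o=np.array(ci['origin'])
    v=np.c_[s,np.ones(len(s))]@R.T
    t=(z-o[2])/v[:,2]; return o+v*t[:,None]
def cloud(d,ci):
    h,w=d.shape; u,v=np.meshgrid(np.arange(w),np.arange(h))
    s=rays(np.stack([u,v],-1).reshape(-1,2),ci)
    p=np.c_[s,np.ones(len(s))]*d.reshape(-1,1)
    return (p@np.array(ci['rotation']).T+np.array(ci['origin'])).reshape(h,w,3)
E
python3 - <<'E'
from h import *
for n in('top','scene'):
    im,d,ci=grab(n,n+'0'); print(n,ci)
s=env.get_state();print(s)
E
```

```text
pics
top {'fx': 544.7078924618156, 'fy': 544.7078924618156, 'cx': 321.44406152067364, 'cy': 244.1883229918837, 'k1': -0.16381542923147277, 'origin': array([ 215.51744902,   -7.21403755, 1253.51408426]), 'rotation': array([-2.89628948, -0.00518753, -1.57139887])}
scene {'fx': 511.0602620967723, 'fy': 511.0602620967723, 'cx': 323.70383039138966, 'cy': 240.02140719641605, 'k1': -0.03992558639373248, 'origin': array([1279.28184213,  149.29743176,  946.36257666]), 'rotation': array([-2.40004373, -0.00631516,  1.7807409 ])}
{'t': 0.1, 'joint_pos': array([ 9.70584566e-01,  3.13383505e-01,  1.49832608e+00, -5.62629416e-06,
        1.33102362e+00, -2.23424477e-01]), 'joint_velocities': array([ 1.19718773e-03, -6.18845854e-04, -1.20534050e-03, -3.77456069e-04,
       -3.40233327e-05,  6.95100765e-04]), 'tau': array([ 1.73287543e-03, -4.02813470e+01, -2.52648979e+01,  6.95279287e-02,
        3.41549108e-02, -1.87734645e-05]), 'eef_pos': array([193.06602531, 487.98054839, 238.23688734]), 'tool_rot': array([-3.14047925e+00, -2.47383177e-04,  2.76480657e+00]), 'wrist_force': array([ 0.59334107, -0.09626599,  0.14674504]), 'wrist_torque': array([-0.01040375, -0.02279499,  0.0149752 ]), 'gripper_width': 88.37521410077484}
```

Rotation is given as rpy; I'll convert it and look.

```bash
python3 - <<'E'
s=open('h.py').read()
s=s.replace("def rays","from scipy.spatial.transform import Rotation as Ro\ndef RM(r): return Ro.from_euler('xyz',np.array(r)).as_matrix()\ndef rays").replace("R=np.array(ci['rotation'])","R=RM(ci['rotation'])").replace("np.array(ci['rotation']).T","RM(ci['rotation']).T")
open('h.py','w').write(s)
E
python3 - <<'E'
from h import *
im,d,ci=load('top0'); c=cloud(d,ci)
print([ (c[v,u].round()) for u,v in((320,300),(320,100),(100,400))])
m=(d>0)&(c[...,2]>77)&(c[...,2]<100)
print(m.sum()); cv2.imwrite('pics/m.png',m*255.)
E
```

```text
[array([396., -10.,  -0.]), array([913., -10.,  -2.]), array([159., 498.,  -3.])]
3539[ WARN:0@0.557] global loadsave.cpp:1063 imwrite_ Unsupported depth image for selected encoder is fallbacked to CV_8U.
```

View pics/top0.png

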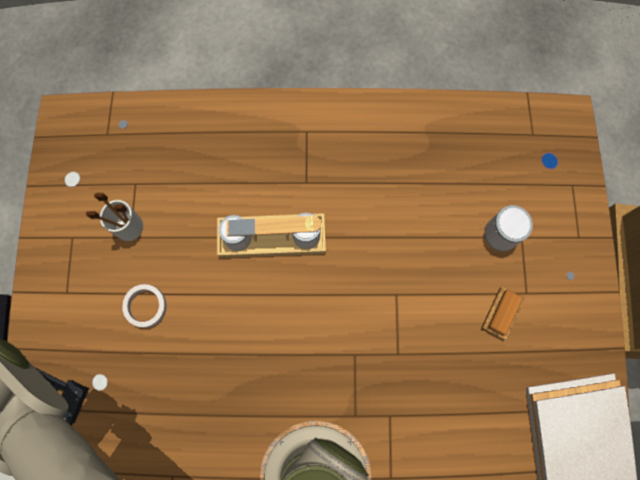

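View pics/scene0.png

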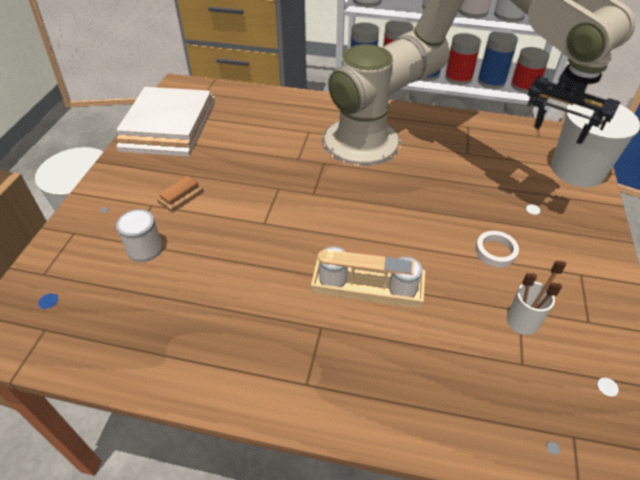

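The top view shows the tray at about (271,236). The stick lies over it from (228,228) to (320,223), with a grey blade at its left end. I'll measure both from depth.

Run:
```python
from h import *
im,d,ci=load('top0'); c=cloud(d,ci)
sub=np.s_[205:265,205:340]
C=c[sub];I=im[sub].astype(int)
Z=C[...,2]
print(np.histogram(Z,bins=np.arange(-10,110,5)))
hsv=cv2.cvtColor(im,cv2.COLOR_RGB2HSV)
out=cv2.resize(im[sub],None,fx=5.9,fy=5.9,interpolation=cv2.INTER_NEAREST)
cv2.imwrite('pics/crop.png',out[:,:,::-1])
def rect(m,name,z):
    ys,xs=np.nonzero(m); 
    n,l,st,ce=cv2.connectedComponentsWithStats(m.astype(np.uint8)); k=1+st[1:,4].argmax()
    ys,xs=np.nonzero(l==k)
    p=onplane(np.c_[xs+205,ys+205],ci,z)[:,:2].astype(np.float32)
    print(name,len(p),cv2.minAreaRect(p),'medz',np.median(Z[l==k]))
rect(Z>85,'stick',89)
m=(Z>8); 
ys,xs=np.nonzero(m); p=C[m][:,:2].astype(np.float32); print('tray all',cv2.minAreaRect(p))
m=(Z>20)&(Z<33); p=C[m][:,:2].astype(np.float32); print('rim',m.sum(),cv2.minAreaRect(p))
```

```text
(array([ 133, 2095, 1905,  606,  132,   69,  193,  464,  113,   36,   34,
         27,   35,   37,   33,   40,   27,  240,  418, 1028,  392,    2,
          0]), array([-10,  -5,   0,   5,  10,  15,  20,  25,  30,  35,  40,  45,  50,
        55,  60,  65,  70,  75,  80,  85,  90,  95, 100, 105]))
stick 1414 ((549.4744873046875, 95.65032958984375), (40.16472244262695, 212.71585083007812), 3.4821078777313232) medz 88.65306542989856
tray all ((420.8171691894531, 110.40138244628906), (255.91014099121094, 398.03948974609375), 87.07019805908203)
rim 751 ((546.8916015625, 104.150390625), (92.62837982177734, 250.0357208251953), 2.4821465015411377)
```

View pics/crop.png

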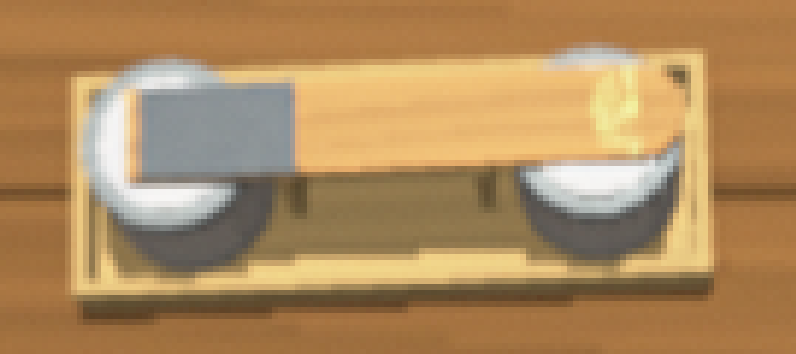

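Call:
arm_command([
  {"spin":9.3},
  {"spin":9.3},
  {"spin":9.3},
  {"spin":9.3},
  {"spin":9.3},
  {"spin":9.3},
  {"spin":9.1},
], jaw=7)

```text
schema error: expected keys dx, dy, dz, spin
```

Call:
arm_command([
  {"dx":-1.6,"dy":1.3},
  {"dx":-3.1,"dy":2.5},
  {"dx":-3.1,"dy":2.5},
  {"dx":-3.1,"dy":2.5},
  {"dx":-3.1,"dy":2.5},
  {"dx":-3.1,"dy":2.5},
  {"dx":-3.1,"dy":2.5},
  {"dx":-3.1,"dy":2.5},
  {"dx":-3.1,"dy":2.5},
  {"dx":-3.1,"dy":2.5},
  {"dx":-3.1,"dy":2.5},
  {"dx":-3.1,"dy":2.5},
  {"dx":-3.1,"dy":2.5},
  {"dx":-2.5,"dy":1.8},
  {},
  {},
  {},
])

```text
schema error: expected keys dx, dy, dz, spin
```

Run:
```python
from h import *
s=env.get_state();print(s['eef_pos'],s['tool_rot'],s['joint_pos'])
im,d,ci=grab('wrist','w1'); print(ci)
c=cloud(d,ci); print((d==0).mean(),np.nanmin(c[...,2]))
m=(d>0)&(c[...,2]>85)&(c[...,2]<94)
n,l,st,ce=cv2.connectedComponentsWithStats(m.astype(np.uint8));print(st[:6])
k=1+st[1:,4].argmax();m=l==k
print('stick',cv2.minAreaRect(c[m][:,:2].astype(np.float32)),np.median(c[m][:,2]))
```

```text
[193.06602531 487.98054839 238.23688734] [-3.14047925e+00 -2.47383177e-04  2.76480657e+00] [ 9.70584566e-01  3.13383505e-01  1.49832608e+00 -5.62629416e-06
  1.33102362e+00 -2.23424477e-01]
{'fx': 395.6925399585451, 'fy': 395.6925399585451, 'cx': 317.3337308256891, 'cy': 244.3615626424841, 'k1': -0.03995863441212471, 'origin': array([118.13442527, 517.49548085, 384.22209354]), 'rotation': array([2.83082657e+00, 1.94297512e-03, 1.19454982e+00])}
0.003990885416666667 -758.6838966877297
[[     0      0    640    480 307073]
 [   392      0     62      5    127]]
stick ((74.27357482910156, 610.00390625), (41.01728439331055, 3.3786869049072266), 68.75153350830078) 89.27086798349859
```

View pics/w1.png

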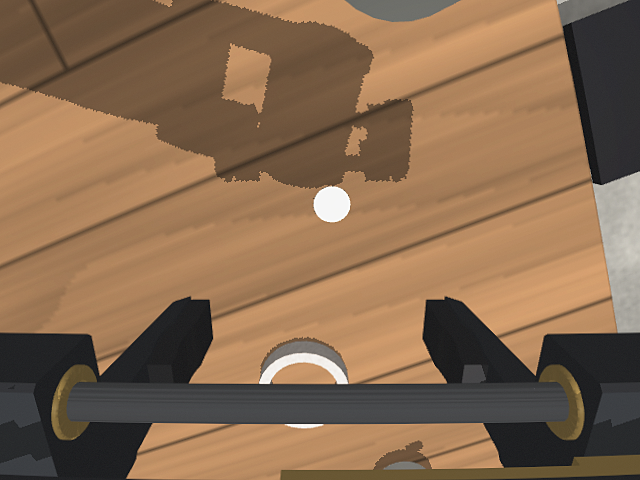

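The moves were refused because every row needs all four keys. I'll resend them.

Call:
arm_command([
  {"dx":0,"dy":0,"dz":0,"spin":9.3},
  {"dx":0,"dy":0,"dz":0,"spin":9.3},
  {"dx":0,"dy":0,"dz":0,"spin":9.3},
  {"dx":0,"dy":0,"dz":0,"spin":9.3},
  {"dx":0,"dy":0,"dz":0,"spin":9.3},
  {"dx":0,"dy":0,"dz":0,"spin":9.3},
  {"dx":0,"dy":0,"dz":0,"spin":9.1},
], jaw=7)

```text
t: 1.02
eef_pos: [193.1, 488.1, 238.5]
tool_rot: [-3.141, 0.0, 1.627]
wrist_force: [0.3, 0.8, 0.4]
gripper_width: 70.2
```

Call:
arm_command([
  {"dx":-1.6,"dy":1.3,"dz":0,"spin":0},
  {"dx":-3.1,"dy":2.5,"dz":0,"spin":0},
  {"dx":-3.1,"dy":2.5,"dz":0,"spin":0},
  {"dx":-3.1,"dy":2.5,"dz":0,"spin":0},
  {"dx":-3.1,"dy":2.5,"dz":0,"spin":0},
  {"dx":-3.1,"dy":2.5,"dz":0,"spin":0},
  {"dx":-3.1,"dy":2.5,"dz":0,"spin":0},
  {"dx":-3.1,"dy":2.5,"dz":0,"spin":0},
  {"dx":-3.1,"dy":2.5,"dz":0,"spin":0},
  {"dx":-3.1,"dy":2.5,"dz":0,"spin":0},
  {"dx":-3.1,"dy":2.5,"dz":0,"spin":0},
  {"dx":-3.1,"dy":2.5,"dz":0,"spin":0},
  {"dx":-3.1,"dy":2.5,"dz":0,"spin":0},
  {"dx":-2.5,"dy":1.8,"dz":0,"spin":0},
  {"dx":0,"dy":0,"dz":0,"spin":0},
  {"dx":0,"dy":0,"dz":0,"spin":0},
  {"dx":0,"dy":0,"dz":0,"spin":0},
])

```text
t: 3.15
eef_pos: [548.3, 97.1, 238.9]
tool_rot: [3.142, -0.0, 1.633]
wrist_force: [-0.3, 0.4, 0.3]
gripper_width: 70.1
```

Run:
```python
from h import *
s=env.get_state();print(s['t'],s['eef_pos'],s['tool_rot'],s['joint_pos'],s['gripper_width'])
im,d,ci=grab('wrist','w2')
c=cloud(d,ci)
m=(d>0)&(c[...,2]>85)&(c[...,2]<94)
n,l,st,ce=cv2.connectedComponentsWithStats(m.astype(np.uint8));print(st[:6])
k=1+st[1:,4].argmax();m=l==k
print('stick',cv2.minAreaRect(c[m][:,:2].astype(np.float32)),np.median(c[m][:,2]))
```

```text
3.15 [548.32862315  97.09642815 238.87344289] [ 3.14158853e+00 -1.27681446e-04  1.63321782e+00] [-3.51965749e-02  3.83270516e-01  1.39910998e+00  1.30383133e-04
  1.35922049e+00 -9.76454483e-02] 70.11831932356199
[[     0      0    640    480 294960]
 [   297     84     52    265  12240]]
stick ((549.6112670898438, 93.4813461303711), (36.12094497680664, 212.18714904785156), 2.7858636379241943) 89.16843657347707
```

View pics/w2.png

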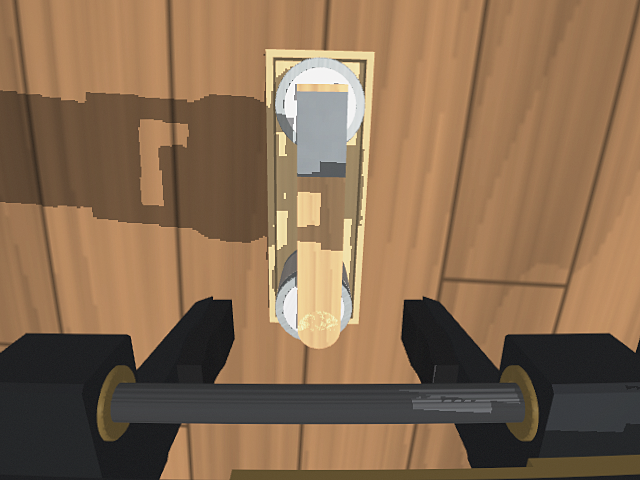

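Run:
```python
from h import *
im,d,ci=load('w2'); c=cloud(d,ci)
Z=c[...,2]; roi=np.zeros(Z.shape,bool); roi[40:352,255:385]=1
m=roi&(Z>22)&(Z<33); print('rim',m.sum(),cv2.minAreaRect(c[m][:,:2].astype(np.float32)))
m=roi&(Z>76)&(Z<84)
n,l,st,ce=cv2.connectedComponentsWithStats(m.astype(np.uint8))
for a,b in((40,200),(240,352)):
    q=m.copy(); q[:a]=0;q[b:]=0
    print('tin',q.sum(),cv2.minEnclosingCircle(c[q][:,:2].astype(np.float32)))
m=roi&(Z>55)&(Z<76); print('bar?',m.sum(),cv2.minAreaRect(c[m][:,:2].astype(np.float32)))
```

```text
rim 4855 ((545.9571533203125, 103.956787109375), (90.56841278076172, 252.83534240722656), 2.401561975479126)
tin 3387 ((543.4006958007812, 185.20289611816406), 33.15105056762695)
tin 1473 ((548.515869140625, 21.337181091308594), 33.3974494934082)
bar? 216 ((546.6845092773438, 40.06962966918945), (65.17181396484375, 24.657604217529297), 5.670462131500244)
```

Call:
arm_command([
  {"dx":-0.36,"dy":0.11,"dz":0,"spin":0.8},
  {"dx":0,"dy":0,"dz":2,"spin":0},
  {"dx":0,"dy":0,"dz":2.5,"spin":0},
  {"dx":0,"dy":0,"dz":2.5,"spin":0},
  {"dx":0,"dy":0,"dz":2.5,"spin":0},
  {"dx":0,"dy":0,"dz":2,"spin":0},
  {"dx":0,"dy":0,"dz":2,"spin":0},
  {"dx":0,"dy":0,"dz":1.5,"spin":0},
  {"dx":0,"dy":0,"dz":1.2,"spin":0},
  {"dx":0,"dy":0,"dz":1.1,"spin":0},
  {"dx":0,"dy":0,"dz":0,"spin":0},
  {"dx":0,"dy":0,"dz":0,"spin":0},
])

```text
t: 4.7
eef_pos: [550.5, 92.7, 66.2]
tool_rot: [3.141, 0.0, 1.618]
wrist_force: [-0.6, -0.7, 0.3]
gripper_width: 70.2
```

Call:
arm_command([
  {"dx":0,"dy":0,"dz":0,"spin":0},
  {"dx":0,"dy":0,"dz":0,"spin":0},
  {"dx":0,"dy":0,"dz":0,"spin":0},
  {"dx":0,"dy":0,"dz":0,"spin":0},
  {"dx":0,"dy":0,"dz":0,"spin":0},
  {"dx":0,"dy":0,"dz":0,"spin":0},
  {"dx":0,"dy":0,"dz":0,"spin":0},
  {"dx":0,"dy":0,"dz":0,"spin":0},
], jaw=3, squeeze=12)

```text
t: 5.7
eef_pos: [550.2, 92.7, 65.8]
tool_rot: [3.141, 0.0, 1.618]
wrist_force: [0.6, -0.0, 2.6]
gripper_width: 35.6
```

The grip closed on the stick at 35.6 mm wide. But it sits 15 mm above the fingertips, so I couldn't lay it flat on the bench from this grip. I'll regrasp higher, with the stick near the tips.

Call:
arm_command([
  {"dx":0,"dy":0,"dz":0,"spin":0},
  {"dx":0,"dy":0,"dz":0,"spin":0},
  {"dx":0,"dy":0,"dz":0,"spin":0},
  {"dx":0,"dy":0,"dz":-0.6,"spin":0},
  {"dx":0,"dy":0,"dz":-0.6,"spin":0},
  {"dx":0,"dy":0,"dz":0,"spin":0},
  {"dx":0,"dy":0,"dz":0,"spin":0},
], jaw=4.8)

```text
t: 6.58
eef_pos: [550.1, 92.7, 77.7]
tool_rot: [-3.142, -0.0, 1.618]
wrist_force: [0.2, 0.1, -0.0]
gripper_width: 48.0
```

Call:
arm_command([
  {"dx":0,"dy":0,"dz":0,"spin":0},
  {"dx":0,"dy":0,"dz":0,"spin":0},
  {"dx":0,"dy":0,"dz":0,"spin":0},
  {"dx":0,"dy":0,"dz":0,"spin":0},
  {"dx":0,"dy":0,"dz":0,"spin":0},
  {"dx":0,"dy":0,"dz":0,"spin":0},
], jaw=3, squeeze=20)

```text
t: 7.32
eef_pos: [550.2, 92.7, 77.7]
tool_rot: [-3.142, -0.0, 1.618]
wrist_force: [-0.9, 0.6, 1.1]
gripper_width: 35.6
```

Call:
arm_command([
  {"dx":0,"dy":0,"dz":-0.5,"spin":0},
  {"dx":0,"dy":0,"dz":-1,"spin":0},
  {"dx":0,"dy":0,"dz":-1,"spin":0},
  {"dx":0,"dy":0,"dz":-1.5,"spin":0},
  {"dx":0,"dy":0,"dz":-1.5,"spin":0},
  {"dx":0,"dy":0,"dz":-1.5,"spin":0},
  {"dx":0,"dy":0,"dz":0,"spin":0},
  {"dx":0,"dy":0,"dz":0,"spin":0},
])

```text
t: 8.32
eef_pos: [549.9, 92.7, 147.3]
tool_rot: [-3.141, -0.0, 1.618]
wrist_force: [-0.4, 0.0, -1.0]
gripper_width: 36.1
```

Run:
```python
from h import *
s=env.get_state();print(s['t'],s['eef_pos'],s['gripper_width'])
grab('scene','s3'); im=load('s3')[0]; cv2.imwrite('pics/s3c.png',cv2.resize(im[180:330,260:480],None,fx=3.5,fy=3.5)[:,:,::-1])
```

```text
8.325 [549.94269119  92.69693624 147.33174396] 36.059724007975845
```

View pics/s3c.png

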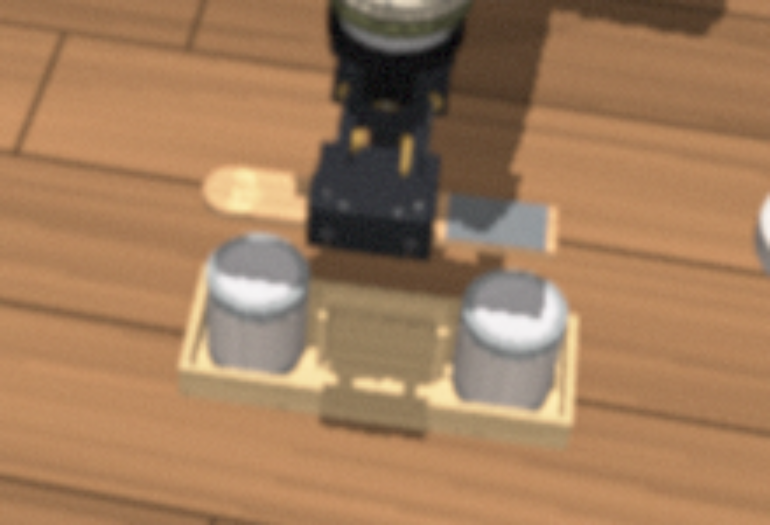

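The stick is held in the air at crop (380,210), roughly level, and both tins stand undisturbed in the tray. Next I'll move it toward the robot and lower it.

Call:
arm_command([
  {"dx":0,"dy":-1,"dz":0,"spin":0},
  {"dx":0,"dy":-1.5,"dz":0,"spin":0},
  {"dx":0,"dy":-2,"dz":0,"spin":0},
  {"dx":0,"dy":-2,"dz":0,"spin":0},
  {"dx":0,"dy":-2,"dz":0,"spin":0},
  {"dx":0,"dy":-2,"dz":0,"spin":0},
  {"dx":0,"dy":-2,"dz":0,"spin":0},
  {"dx":0,"dy":-2,"dz":0,"spin":0},
  {"dx":0,"dy":-1.5,"dz":0,"spin":0},
  {"dx":0,"dy":-1.5,"dz":0,"spin":0},
  {"dx":0,"dy":0,"dz":0,"spin":0},
  {"dx":0,"dy":0,"dz":0,"spin":0},
])

```text
t: 9.88
eef_pos: [375.6, 84.4, 147.7]
tool_rot: [3.141, 0.0, 1.618]
wrist_force: [-0.3, 0.2, -1.2]
gripper_width: 35.6
```

Call:
arm_command([
  {"dx":0,"dy":0,"dz":1,"spin":0},
  {"dx":0,"dy":0,"dz":1.5,"spin":0},
  {"dx":0,"dy":0,"dz":2,"spin":0},
  {"dx":0,"dy":0,"dz":2,"spin":0},
  {"dx":0,"dy":0,"dz":2,"spin":0},
  {"dx":0,"dy":0,"dz":1.5,"spin":0},
  {"dx":0,"dy":0,"dz":1.5,"spin":0},
  {"dx":0,"dy":0,"dz":1.0,"spin":0},
  {"dx":0,"dy":0,"dz":0.7,"spin":0},
  {"dx":0,"dy":0,"dz":0,"spin":0},
  {"dx":0,"dy":0,"dz":0,"spin":0},
])

```text
t: 11.25
eef_pos: [375.6, 84.4, 16.0]
tool_rot: [3.141, 0.0, 1.618]
wrist_force: [-0.0, -0.2, -0.2]
gripper_width: 35.6
```

Call:
arm_command([
  {"dx":0,"dy":0,"dz":0.4,"spin":0},
  {"dx":0,"dy":0,"dz":0.4,"spin":0},
  {"dx":0,"dy":0,"dz":0.2,"spin":0},
  {"dx":0,"dy":0,"dz":0.2,"spin":0},
  {"dx":0,"dy":0,"dz":0.1,"spin":0},
  {"dx":0,"dy":0,"dz":0,"spin":0},
  {"dx":0,"dy":0,"dz":0,"spin":0},
])

```text
t: 12.12
eef_pos: [375.4, 84.4, 2.8]
tool_rot: [3.141, 0.0, 1.618]
wrist_force: [-0.7, 0.5, -0.4]
gripper_width: 35.5
```

Run:
```python
from h import *
s=env.get_state();print(s['t'],s['eef_pos'],s['gripper_width'],s['wrist_force'])
grab('scene','s4'); im=load('s4')[0]; cv2.imwrite('pics/s4c.png',cv2.resize(im[150:330,260:480],None,fx=3.3,fy=3.3)[:,:,::-1])
```

```text
12.125 [375.41015563  84.41196573   2.76994635] 35.53672771209791 [-0.72300355  0.53495668 -0.38632552]
```

View pics/s4c.png

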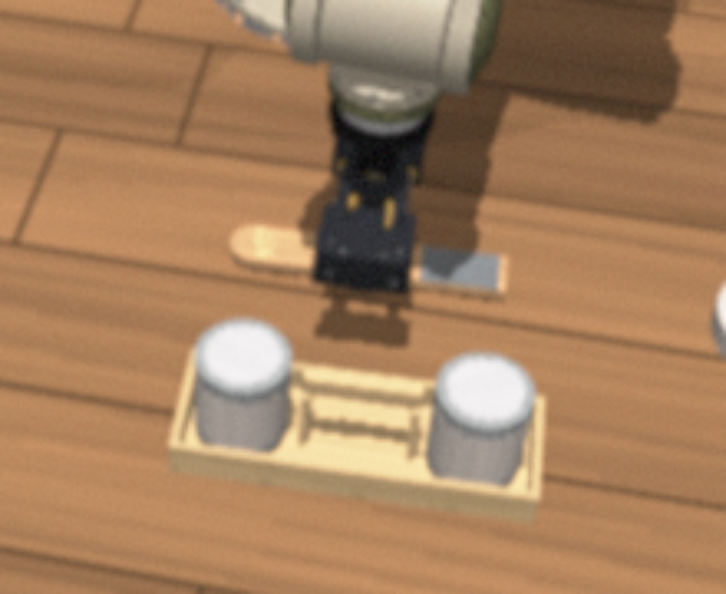

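The stick is at bench level, at crop (370,260), and clear of the tray. I'll lower it 1 mm more, then release.

Call:
arm_command([
  {"dx":0,"dy":0,"dz":0.1,"spin":0},
  {"dx":0,"dy":0,"dz":0,"spin":0},
])

```text
t: 12.42
eef_pos: [375.3, 84.4, 1.7]
tool_rot: [-3.142, 0.0, 1.618]
wrist_force: [-0.6, 0.2, 0.3]
gripper_width: 35.5
```

Call:
arm_command([
  {"dx":0,"dy":0,"dz":0,"spin":0},
  {"dx":0,"dy":0,"dz":0,"spin":0},
  {"dx":0,"dy":0,"dz":0,"spin":0},
  {"dx":0,"dy":0,"dz":0,"spin":0},
  {"dx":0,"dy":0,"dz":0,"spin":0},
  {"dx":0,"dy":0,"dz":-1,"spin":0},
  {"dx":0,"dy":0,"dz":-2,"spin":0},
  {"dx":0,"dy":0,"dz":-3,"spin":0},
  {"dx":0,"dy":0,"dz":-3,"spin":0},
  {"dx":0,"dy":0,"dz":-3,"spin":0},
  {"dx":0,"dy":0,"dz":-3,"spin":0},
  {"dx":0,"dy":0,"dz":-3,"spin":0},
  {"dx":0,"dy":0,"dz":-2,"spin":0},
], jaw=5.5)

```text
t: 14.05
eef_pos: [375.3, 84.4, 203.6]
tool_rot: [3.14, 0.0, 1.618]
wrist_force: [-0.6, 0.6, -0.2]
gripper_width: 55.0
```

Call:
arm_command([
  {"dx":0,"dy":1,"dz":0,"spin":0},
  {"dx":0,"dy":2,"dz":0,"spin":0},
  {"dx":0,"dy":3,"dz":0,"spin":0},
  {"dx":0,"dy":3,"dz":0,"spin":0},
  {"dx":0,"dy":3,"dz":0,"spin":0},
  {"dx":0,"dy":3,"dz":0,"spin":0},
  {"dx":0,"dy":2,"dz":0,"spin":0},
  {"dx":0,"dy":0,"dz":0,"spin":0},
  {"dx":0,"dy":0,"dz":0,"spin":0},
])

```text
t: 15.18
eef_pos: [544.5, 92.5, 201.0]
tool_rot: [-3.14, -0.0, 1.618]
wrist_force: [-0.1, -0.2, 0.8]
gripper_width: 55.3
```

Run:
```python
from h import *
s=env.get_state();print(s['t'],s['eef_pos'],s['tool_rot'],s['gripper_width'],s['wrist_force'])
im,d,ci=grab('wrist','w5'); c=cloud(d,ci); Z=c[...,2]
near=(abs(c[...,0]-545)<60)&(abs(c[...,1]-104)<150)&(d>0)
m=near&(Z>22)&(Z<33); print('rim',m.sum(),cv2.minAreaRect(c[m][:,:2].astype(np.float32)))
for a in (1,-1):
    q=near&(Z>76)&(Z<86)&((c[...,1]-104)*a>20)
    print('tin',q.sum(),cv2.minEnclosingCircle(c[q][:,:2].astype(np.float32)),np.median(c[q],0))
q=near&(Z>70)&(Z<79)&(abs(c[...,1]-104)<44)&(abs(c[...,0]-546)<15)
print('bar',q.sum(),cv2.minAreaRect(c[q][:,:2].astype(np.float32)),np.median(c[q],0))
im,d,ci=grab('top','t5');c=cloud(d,ci);Z=c[...,2]
q=(abs(c[...,0]-375)<45)&(abs(c[...,1]-85)<140)&(Z>4); print('stick',q.sum(),np.median(Z[q]),Z[q].max(),cv2.minAreaRect(c[q][:,:2].astype(np.float32)))
```

```text
15.175 [544.4955117   92.53956107 201.0494156 ] [-3.14020182e+00 -1.27655343e-04  1.61821835e+00] 55.28421135075912 [-0.07153493 -0.18433847  0.83894921]
rim 6100 ((545.9906616210938, 104.12948608398438), (90.6733169555664, 253.40122985839844), 2.40057110786438)
tin 8816 ((543.4011840820312, 185.1890411376953), 33.08762741088867) [543.21675674 186.10346087  81.3303771 ]
tin 5372 ((548.4487915039062, 21.849899291992188), 33.37015914916992) [548.32596523  24.38384951  81.50425183]
bar 1889 ((546.1358642578125, 104.49565124511719), (11.887879371643066, 81.41008758544922), 2.60707688331604) [545.7752572  107.60460582  73.88693907]
stick 5293 554.9851911007388 592.1092410641517 ((374.9521484375, 54.057952880859375), (207.4835968017578, 89.9476318359375), 89.97818756103516)
```

View pics/w5.png

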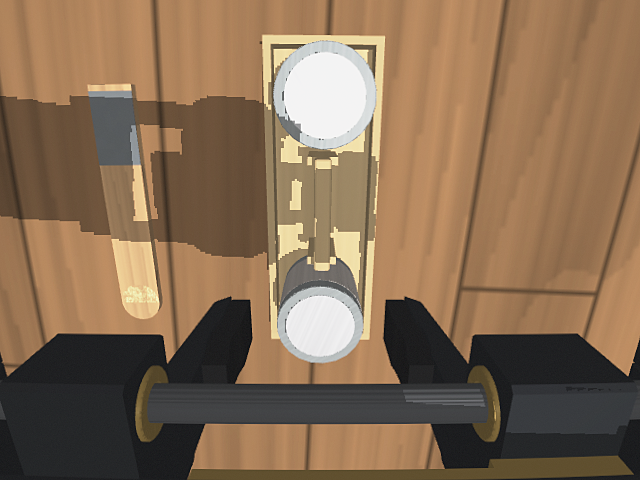

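View pics/t5.png

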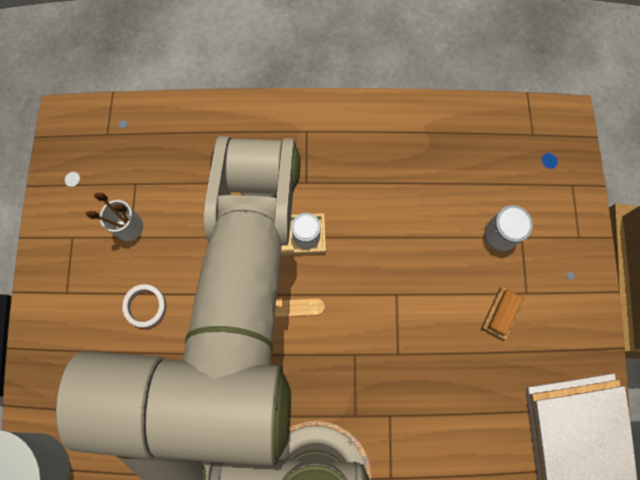

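Call:
arm_command([
  {"dx":1.17,"dy":0.2,"dz":0,"spin":0.3},
  {"dx":0,"dy":0,"dz":2,"spin":0},
  {"dx":0,"dy":0,"dz":2.5,"spin":0},
  {"dx":0,"dy":0,"dz":2.5,"spin":0},
  {"dx":0,"dy":0,"dz":2,"spin":0},
  {"dx":0,"dy":0,"dz":1.5,"spin":0},
  {"dx":0,"dy":0,"dz":1.5,"spin":0},
  {"dx":0,"dy":0,"dz":1.5,"spin":0},
  {"dx":0,"dy":0,"dz":1,"spin":0},
  {"dx":0,"dy":0,"dz":0.8,"spin":0},
  {"dx":0,"dy":0,"dz":0,"spin":0},
  {"dx":0,"dy":0,"dz":0,"spin":0},
  {"dx":0,"dy":0,"dz":0,"spin":0},
], jaw=4.5)

```text
t: 16.9
eef_pos: [546.8, 104.2, 49.1]
tool_rot: [3.141, 0.0, 1.613]
wrist_force: [0.2, -0.6, 0.1]
gripper_width: 45.1
```

Run:
```python
from h import *
im,d,ci=load('w5'); c=cloud(d,ci); Z=c[...,2]
q=(d>0)&(abs(c[...,0]-375)<50)&(abs(c[...,1]-85)<140)&(Z>4)&(Z<40); print('stick',q.sum(),np.median(Z[q]),np.percentile(Z[q],[5,95]),cv2.minAreaRect(c[q][:,:2].astype(np.float32)))
print(env.get_state()['eef_pos'])
```

```text
stick 9700 8.158227893909213 [6.6712595 9.4335636] ((374.2149353027344, 85.29576110839844), (38.05317306518555, 211.3437957763672), 2.732900381088257)
[546.8410808  104.23247723  49.11670011]
```

The stick lies flat with its top at 8.2 mm, about 105 mm clear of the tray wall. I'll grip the handle.

Call:
arm_command([
  {"dx":0,"dy":-0.07,"dz":0.3,"spin":0},
  {"dx":0,"dy":0,"dz":0,"spin":0},
  {"dx":0,"dy":0,"dz":0,"spin":0},
])

```text
t: 17.27
eef_pos: [545.9, 104.2, 45.7]
tool_rot: [-3.142, 0.0, 1.613]
wrist_force: [-1.0, -0.5, -0.1]
gripper_width: 44.9
```

Call:
arm_command([
  {"dx":0,"dy":0,"dz":0,"spin":0},
  {"dx":0,"dy":0,"dz":0,"spin":0},
  {"dx":0,"dy":0,"dz":0,"spin":0},
  {"dx":0,"dy":0,"dz":0,"spin":0},
  {"dx":0,"dy":0,"dz":0,"spin":0},
  {"dx":0,"dy":0,"dz":0,"spin":0},
  {"dx":0,"dy":0,"dz":0,"spin":0},
  {"dx":0,"dy":0,"dz":0,"spin":0},
], jaw=0.5, squeeze=50)

```text
t: 18.27
eef_pos: [546.3, 104.2, 45.9]
tool_rot: [3.141, 0.0, 1.613]
wrist_force: [4.2, 0.8, -0.4]
gripper_width: 10.9
```

Call:
arm_command([
  {"dx":0,"dy":0,"dz":-0.2,"spin":0},
  {"dx":0,"dy":0,"dz":-0.3,"spin":0},
  {"dx":0,"dy":0,"dz":-0.3,"spin":0},
  {"dx":0,"dy":0,"dz":-0.2,"spin":0},
  {"dx":0,"dy":0,"dz":0,"spin":0},
  {"dx":0,"dy":0,"dz":0,"spin":0},
  {"dx":0,"dy":0,"dz":0,"spin":0},
  {"dx":0,"dy":0,"dz":0,"spin":0},
])

```text
t: 19.27
eef_pos: [545.9, 104.2, 55.7]
tool_rot: [-3.141, -0.0, 1.613]
wrist_force: [0.8, -0.6, -7.2]
gripper_width: 11.2
```

```bash
cat > chk.py <<'E'
from h import *
import sys
def chk(tag):
    s=env.get_state();print(s['t'],s['eef_pos'],s['tool_rot'],s['gripper_width'],'F',s['wrist_force'],'T',s['wrist_torque'])
    im,d,ci=grab('wrist',tag); c=cloud(d,ci); Z=c[...,2]; h=s['eef_pos'][2]-46
    near=(abs(c[...,0]-545)<60)&(abs(c[...,1]-104)<150)&(d>0)
    for a in (1,-1):
        q=near&(abs(Z-81-h)<12)&((c[...,1]-104)*a>35)
        P=c[q]; 
        if len(P)>50:
            A=np.c_[P[:,:2]-P[:,:2].mean(0),np.ones(len(P))]; k=np.linalg.lstsq(A,P[:,2],rcond=None)[0]
            print('tin',len(P),np.median(P,0),'slope',k[:2])
    q=near&(abs(Z-28-h)<8); P=c[q]
    if len(P)>50:
        A=np.c_[P[:,:2]-P[:,:2].mean(0),np.ones(len(P))]; k=np.linalg.lstsq(A,P[:,2],rcond=None)[0]; print('rim',len(P),P.mean(0),k[:2])
chk(sys.argv[1])
E
python3 chk.py w6; python3 -c "
from h import *
grab('scene','s6'); im=load('s6')[0]; cv2.imwrite('pics/s6c.png',cv2.resize(im[150:330,260:480],None,fx=3.3,fy=3.3)[:,:,::-1])"
```

```text
19.275 [545.90602442 104.22869916  55.67291696] [-3.14149341e+00 -1.90771711e-05  1.61290492e+00] 11.153821372746304 F [ 0.82528912 -0.56658756 -7.21045531] T [-0.13360961  0.09853649  0.01529684]
tin 47122 [542.16062596 186.00591893  90.92993908] slope [-0.00063676  0.02161032]
tin 1182 [546.12541255  54.29522953  81.69010629] slope [-0.01320132  0.20994581]
rim 7917 [540.40553624 152.79910058  36.86082836] [-4.92499675e-05 -8.77465754e-04]
```

View pics/s6c.png

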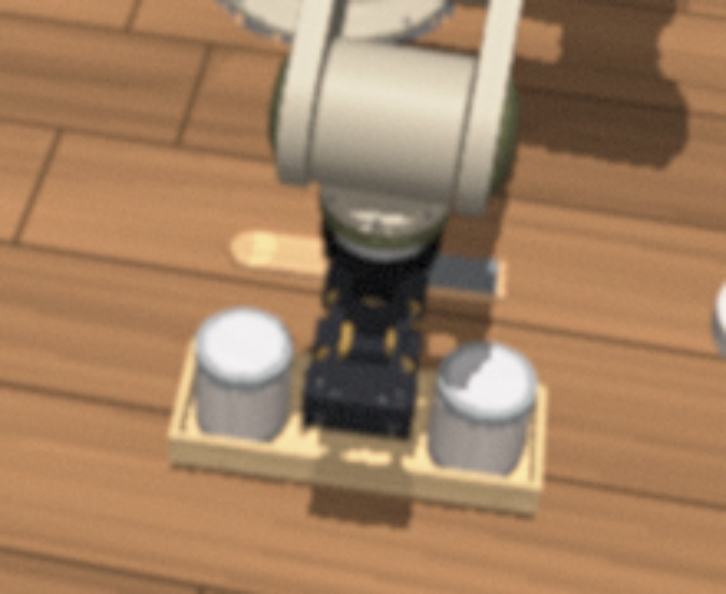

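View pics/w6.png

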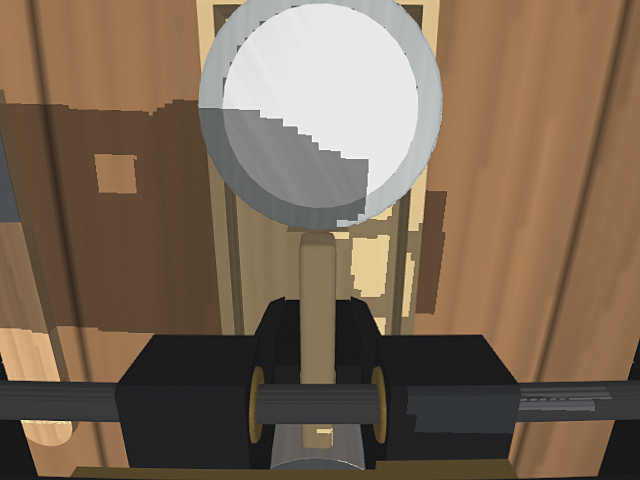

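The wrist carries 7.2 N (0.73 kg), so the tray and both tins are off the bench, and the scene view shows them level. I'll raise it slowly with a firmer grip.

Call:
arm_command([
  {"dx":0,"dy":0,"dz":-0.3,"spin":0},
  {"dx":0,"dy":0,"dz":-0.6,"spin":0},
  {"dx":0,"dy":0,"dz":-0.8,"spin":0},
  {"dx":0,"dy":0,"dz":-0.8,"spin":0},
  {"dx":0,"dy":0,"dz":-0.8,"spin":0},
  {"dx":0,"dy":0,"dz":-0.8,"spin":0},
  {"dx":0,"dy":0,"dz":-0.6,"spin":0},
  {"dx":0,"dy":0,"dz":-0.3,"spin":0},
  {"dx":0,"dy":0,"dz":0,"spin":0},
  {"dx":0,"dy":0,"dz":0,"spin":0},
], squeeze=60)

```text
t: 20.62
eef_pos: [545.8, 104.2, 105.4]
tool_rot: [-3.141, -0.0, 1.613]
wrist_force: [-0.2, -1.1, -7.5]
gripper_width: 11.2
```

```bash
python3 chk.py w7
```

```text
20.625 [545.77042403 104.19037815 105.4484674 ] [-3.14106193e+00 -1.50913085e-05  1.61288054e+00] 11.162756810205986 F [-0.19404107 -1.13286012 -7.54015397] T [-0.06669362  0.09371244 -0.047152  ]
tin 47119 [542.04160319 186.00805453 140.7236789 ] slope [-0.00116303  0.02160231]
tin 1181 [545.88200937  54.33007761 131.49005954] slope [-0.01191459  0.21096196]
rim 7913 [540.22064956 152.9548009   86.64884781] [-0.00060408 -0.00162538]
```

Level and not slipping. I'll go another 5.5 cm, then hold still.

Call:
arm_command([
  {"dx":0,"dy":0,"dz":-0.3,"spin":0},
  {"dx":0,"dy":0,"dz":-0.6,"spin":0},
  {"dx":0,"dy":0,"dz":-0.8,"spin":0},
  {"dx":0,"dy":0,"dz":-0.8,"spin":0},
  {"dx":0,"dy":0,"dz":-0.8,"spin":0},
  {"dx":0,"dy":0,"dz":-0.8,"spin":0},
  {"dx":0,"dy":0,"dz":-0.6,"spin":0},
  {"dx":0,"dy":0,"dz":-0.5,"spin":0},
  {"dx":0,"dy":0,"dz":-0.3,"spin":0},
  {"dx":0,"dy":0,"dz":0,"spin":0},
  {"dx":0,"dy":0,"dz":0,"spin":0},
])

```text
t: 22.05
eef_pos: [545.8, 104.2, 160.5]
tool_rot: [-3.141, 0.0, 1.613]
wrist_force: [0.1, -1.1, -7.8]
gripper_width: 11.2
```

Call:
arm_command([
  {"dx":0,"dy":0,"dz":0,"spin":0},
  {"dx":0,"dy":0,"dz":0,"spin":0},
  {"dx":0,"dy":0,"dz":0,"spin":0},
  {"dx":0,"dy":0,"dz":0,"spin":0},
  {"dx":0,"dy":0,"dz":0,"spin":0},
  {"dx":0,"dy":0,"dz":0,"spin":0},
  {"dx":0,"dy":0,"dz":0,"spin":0},
  {"dx":0,"dy":0,"dz":0,"spin":0},
  {"dx":0,"dy":0,"dz":0,"spin":0},
  {"dx":0,"dy":0,"dz":0,"spin":0},
  {"dx":0,"dy":0,"dz":0,"spin":0},
  {"dx":0,"dy":0,"dz":0,"spin":0},
  {"dx":0,"dy":0,"dz":0,"spin":0},
  {"dx":0,"dy":0,"dz":0,"spin":0},
  {"dx":0,"dy":0,"dz":0,"spin":0},
  {"dx":0,"dy":0,"dz":0,"spin":0},
  {"dx":0,"dy":0,"dz":0,"spin":0},
  {"dx":0,"dy":0,"dz":0,"spin":0},
])

```text
t: 24.3
eef_pos: [545.9, 104.2, 160.7]
tool_rot: [-3.142, -0.0, 1.613]
wrist_force: [-0.2, -1.0, -7.8]
gripper_width: 11.5
```

```bash
python3 chk.py w8;  python3 -c "
from h import *
grab('scene','s8')"
```

```text
24.3 [545.91995993 104.20260015 160.71612392] [-3.14156969e+00 -9.15495573e-06  1.61283918e+00] 11.470167877893862 F [-0.19110765 -1.00235633 -7.7503825 ] T [-0.08519598  0.06522713 -0.01022164]
tin 47104 [542.17822881 186.01131198 196.00518392] slope [-0.00042596  0.02150651]
tin 1162 [546.26564565  54.40886554 186.81646969] slope [-0.01439951  0.20950699]
rim 7928 [540.48197416 152.77049109 141.92407561] [-0.00070528 -0.00119288]
```

View pics/s8.png

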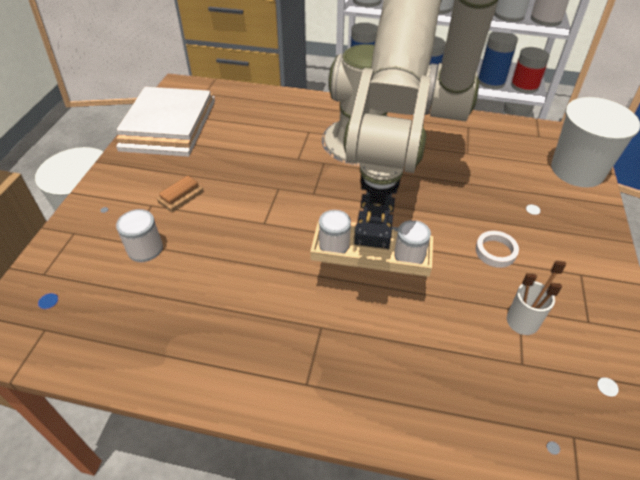

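The tray hangs level at (372,248) with both tins upright in it. The jar, big tin, tape roll and sanding block are where they started. The underside is about 114 mm up (rim at 142 mm, less 28). I'll hand in.

```bash
python3 -c "
from rig import env
print(env.finish_job())"
```

```text
the job is handed in; nothing more can be done
None
```

I took the stick off the tins and laid it flat on the bench. Then I lifted the tray by the middle of its handle, held it still for more than two seconds, and handed in at about 24 s with it still in the air. The job reports no verdict, so these are my own last checks:

- **Stick:** its top measured 8 mm above the bench after release, so it lies flat. It is about 105 mm from where the tray wall stood. I measured this before the lift and did not repeat it; in the last scene picture the arm and tray hide the stick.
- **Tray:** the underside is about 114 mm up and the rim slope is about 0.001, so it is level. The arm was still, and the wrist carried a steady 7.8 N at a 60 N squeeze.
- **Tins:** both looked upright in the last picture. A plane fitted to the +y tin's top kept the same slope, about 0.02, throughout the lift. The other tin was mostly hidden from the wrist camera, so its fitted slope of 0.21 comes from about 1,200 pixels, possibly not even on its lid. I don't trust that figure.
- **Bystanders:** by eye, the jar, big tin, tape roll and sanding block are where they started. I did not measure them.

Two things went differently on the way:

- **Refused moves:** the first two move calls were refused for missing keys and moved nothing.
- **Regrasp:** my first grip on the stick was too far up the fingers to lay it flat. I let go while it still lay on the tins and regripped it near the fingertips.

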